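# Put the two bench jars away in the divided tray

## Robot

A 7-joint arm with a two-finger parallel gripper is mounted at the origin on a cart in front of the work surface, level with it; the furniture and walls round the work are solid. World frame = base frame: x ahead of the robot, y to its left, z up, the work surface at z = 0. Lengths are in m, angles in rad, forces in N, time in s.
With the tool pointing down it reaches from about 0.4 to 0.85 m from the base axis. Payload 10.4 kg.
Tool frame: the origin (TCP) lies on the mounting face of the last link; the fingertips stand 173 mm ahead of it and the grasp point (between the pads) lies 155 mm ahead of it (manip.tip_extent is the distance from the TCP to the fingertips, in m); z points along the fingers, y is the line along which they close (so a half turn about z gives the same grasp; the last joint's range is limited). The gripper opens to 85 mm and grips with 20 to 120 N. Pads are 22 mm wide; open, the fingers measure 114 mm over their backs; the gripper's body (76 mm by 85 mm) begins 54 mm behind the grasp point. The pads swing forward as they close: fully open they stand 13 mm farther back than shut.
Start: joints at [1.186, 0.332, -0.065, 1.46, 0.022, 1.35, -0.088], TCP at [0.221, -0.585, 0.405] pointing down, gripper open.
Joint ranges: [-2.6, 2.6], [-0.5, 2.12], [-1.47, 1.34], [0.16, 2.42], [-1.27, 4.41], [0.06, 2.06], [-2.6, 2.6]. Speed limits (rad/s): [2.22, 2.22, 2.79, 2.79, 3.14, 3.14, 3.14].

## Interface

Orientations are given as a unit quaternion [x, y, z, w].
In Python, from workcell import manip gives the robot as it stands.
- The arm moves only by the tool move_arm, never from a script. Its argument "plan" is one flat list of numbers, 7 for each row, row after row: the turn, a rotation vector about the tool's x, y, z in rad, then the shift along the tool's x, y, z in m, then the finger opening in m, from 0 to 0.0854. In form: [ax, ay, az, dx, dy, dz, gripper, ax, ay, az, dx, dy, dz, gripper, ...]. A call has 1 to 12 rows; each row is the pose to reach, as a shift and turn from the pose commanded when the call began, along the tool's axes at that moment; what a row does not reach only later rows make up. A row lasts 1/8 s, in which the tool goes at most 62.5 mm and 10.7 degrees, less where a joint would pass 70% of its speed; a pose out of reach is approached as far as the arm can. A call with a gripper value outside its range is refused whole. The fingers move at their own pace and stop on an object; "squeeze" is the grip in N (left out, the last holds). Time passes only in rows, so rows that repeat a pose let the fingers close. It gives the time, the measured TCP pose, the force, the opening and the grip force at its end, in the units of the state.
- manip.get_obs(): the state, without advancing time (a new reading comes with each control period).
- manip.camera(name): name is "side" or "top"; returns a dict with "color" (420x560x3 uint8, red, green, blue), "fx", "fy", "cx", "cy" (pixels), "dist" ([k1, k2, p1, p2, k3] as OpenCV has them; the pictures are not rectified), "cam_to_world" (4x4, takes a point from camera to world coordinates). Camera axes: x right, y down, z forward; pixel columns grow to the right and rows downward; lengths in m; the calibration is good to about 2 mm. A picture is of the moment at which its call begins. There is no depth.
- manip.hand_in(): hands the job in; it is judged then, once.
Trained networks look in a picture, given as the dict that the camera call returned (one of the last four; its "shot" number tells which), for a name from the list of things; names that differ only in an ending like _2 or _b are one class to them, and where a whole thing is asked for, a point or a joint stands for the part that bears it (a point fixed in the world has none). Each returns a list of dicts, best first, with "conf" (0 to 1); they miss things now and then, are a little off and sometimes report something else, mostly with a low value. They report only what shows in the picture. A call takes as long as a camera call. They do not tell look-alikes from the thing itself.
- manip.look_for(picture, label): "position" ([x, y, z] in m, in the coordinates of the camera as it stood for that picture, good to about 4 mm: the middle of the surface that is visible of it).
- manip.silhouettes(picture, label): "pixels" (420x560 bool, what is visible of it).
- manip.tip_of(picture, label): "position" ([x, y, z] in m, in the coordinates of the camera as it stood for that picture, good to about 4 mm: a listed point, or the origin of a listed thing).
The state is a dict: "clock": time; "joint_pos": joint angles; "joint_velocities": joint speeds; "tau": joint torques, N m; "position": TCP position; "ee_rot": TCP orientation; "ft_force": force on the tool from outside, world axes, zero at the start; "torque": the same for the moment, N m; "grip_width": opening from 0.0 (shut) to 1.0 (fully open); "grasp_force": force on a finger pad.
Only numpy, scipy, OpenCV 4.12 (cv2) and the standard library are available. Lean on these libraries where they do the work, as an engineer would, in place of code of your own. Each camera call takes 0.05 s, during which the arm holds its last target. There are 200 camera calls.

## Task

Put the two screw-lid jars away in the black divided tray: stand them upright on its floor, one in each of its two small compartments, either way round. Set them down rather than dropping them, and leave the plain blue wax tube standing where it is.

Things in the scene. Friction and masses are not known exactly. Their poses are not given: they have to be found in the camera images.
- divided_tray: Loose black acrylic tray, 150 (x) x 203 (y) x 50 mm, 0.9 kg; origin at centre of underside, z up. Floor and walls 3 mm thick. -y side: one wide compartment holding a tape roll and a wax ring. +y side, beyond a divider at y = -10 mm: the two small compartments, each 71 (x) x 107 (y) mm, centres at (-36, 44) and (36, 44) mm in its frame; dividers 2 mm thick, 40 to 43 mm high.
- tall_jar_mid (a point): Centre (half-way up, 31 mm above its foot) of the taller screw-lid jar: white body, blue lid, round, 39 mm in diameter, 62 mm high, about 0.05 kg; stands upright on the bench, its z axis up.
- short_jar_mid (a point): Centre (half-way up, 27.5 mm above its foot) of the shorter screw-lid jar: brown body, black lid, round, 43 mm in diameter, 55 mm high, about 0.07 kg; stands upright on the bench, its z axis up.
- wax_tube_mid (a point): Centre (half-way up, 30 mm above its foot) of the plain blue wax tube, open at both ends and without a lid, 28 mm in diameter, 60 mm high; it stands upright on the bench near the jars and stays there.
There are look-alikes about, which are no part of the job. What is shaped like the part that bears tall_jar_mid but pink or red is not meant.

How it is judged:
By the outcome, as a careful person would: the job done as asked, in the order asked, and still so for the second after the job is handed in, with the robot touching nothing.
It also fails if it takes over 48 s, if anything falls off the work surface, if the arm or the gripper's body presses on something with over 40 N, if the wrist force passes 120 N, or if a joint passes its speed limit or range.

## Working session

There is one attempt and no reset: what is moved stays moved. The work goes in short steps, Python scripts to look and compute and a tool call to move; the robot and the scene stay as the last step left them, time stands still between calls to the robot, and variables do not carry over. Pictures are saved under pics/ and viewed, at most 10 in all, crops included, and the job is handed in when it is done.

Besides the shell and the picture viewer there is one more tool, called after "Request:" as name(argument=value, ...), one argument or row to a line, values as JSON. move_arm: Moves the arm, as the interface text tells. Its arguments: {"type":"object","properties":{"plan":{"type":"array","items":{"type":"number"}},"squeeze":{"type":"number"}},"required":["plan"]}

```bash
mkdir -p pics; ls
cat > h.py <<'E'
import numpy as np, cv2
from workcell import manip
L=["divided_tray","tall_jar_mid","short_jar_mid","wax_tube_mid"]
def save(c,n): cv2.imwrite('pics/'+n,c["color"][:,:,::-1])
def w(c,p): return (c["cam_to_world"]@np.r_[p,1])[:3]
def pix(c,P):
    T=np.linalg.inv(c["cam_to_world"]);K=np.array([[c["fx"],0,c["cx"]],[0,c["fy"],c["cy"]],[0,0,1.]])
    r,_=cv2.Rodrigues(T[:3,:3]); return cv2.projectPoints(np.array(P,float).reshape(-1,3),r,T[:3,3],K,np.array(c["dist"],float))[0].reshape(-1,2)
def ray(c,u,z):
    K=np.array([[c["fx"],0,c["cx"]],[0,c["fy"],c["cy"]],[0,0,1.]])
    n=cv2.undistortPoints(np.array(u,float).reshape(-1,1,2),K,np.array(c["dist"],float)).reshape(-1,2)
    M=c["cam_to_world"];d=np.c_[n,np.ones(len(n))]@M[:3,:3].T;o=M[:3,3]
    return o+d*((z-o[2])/d[:,2])[:,None]
E
python3 - <<'E'
from h import *
np.set_printoptions(precision=3,suppress=True)
o=manip.get_obs();print(o["clock"],o["position"],o["ee_rot"],o["grip_width"],manip.tip_extent)
for n in("side","top"):
    c=manip.camera(n);save(c,n+"0.png");print(n,c["cam_to_world"])
    for l in L:
        for d in manip.tip_of(c,l)[:4]:
            P=w(c,d["position"]);print(l,round(d["conf"],2),P,pix(c,P)[0].round())
E
```

```text
pics
0.0 [ 0.221 -0.584  0.404] [ 0.984  0.18  -0.    -0.001] 1.00157121299237 0.1734
side [[-0.815 -0.266  0.514  0.086]
 [-0.578  0.335 -0.744  0.631]
 [ 0.025 -0.904 -0.427  0.413]
 [ 0.     0.     0.     1.   ]]
divided_tray 0.84 [ 0.542 -0.25  -0.002] [324. 192.]
tall_jar_mid 0.9 [0.585 0.08  0.029] [223. 224.]
tall_jar_mid 0.88 [ 0.559 -0.09   0.028] [283. 200.]
tall_jar_mid 0.87 [0.606 0.171 0.034] [181. 236.]
short_jar_mid 0.65 [0.466 0.045 0.022] [283. 238.]
wax_tube_mid 0.88 [0.47  0.196 0.032] [229. 268.]
top [[ 0.018 -0.999  0.049  0.5  ]
 [-1.    -0.018  0.005 -0.033]
 [-0.004 -0.049 -0.999  0.934]
 [ 0.     0.     0.     1.   ]]
divided_tray 0.73 [ 0.542 -0.251 -0.001] [372. 213.]
tall_jar_mid 0.88 [ 0.552 -0.086  0.032] [295. 206.]
tall_jar_mid 0.79 [0.606 0.166 0.039] [173. 178.]
tall_jar_mid 0.63 [0.585 0.078 0.031] [216. 189.]
tall_jar_mid 0.56 [ 0.593 -0.014  0.031] [261. 186.]
short_jar_mid 0.87 [0.462 0.046 0.03 ] [230. 249.]
wax_tube_mid 0.69 [0.47  0.19  0.035] [160. 244.]
```

View pics/side0.png

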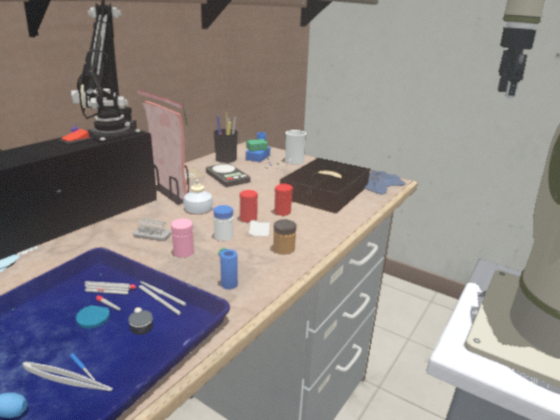

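View pics/top0.png

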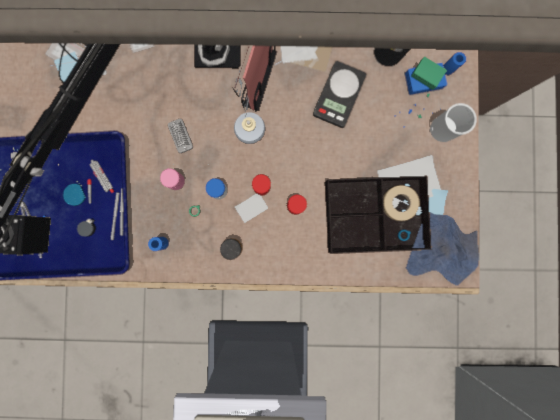

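Side view, candidates for the tall jar: white body with blue lid at (223,224), red at (249,206), red at (283,200) and pink at (182,238). I choose the white one. The short jar is brown/black at (285,237). The plain blue wax tube at (229,268) stays. In the top view these are at (216,188), (231,249) and (158,244). The tray spans (326–430, 178–252), with its small compartments on the left (+y). Next I check the choice in one crop and measure precisely.

Run:
```python
from h import *
np.set_printoptions(precision=4,suppress=True)
c=manip.camera("side");cv2.imwrite("pics/crop.png",cv2.resize(c["color"][150:300,150:380,::-1],None,fx=3.4,fy=3.4,interpolation=3))
def near(c,l,P):
    return [w(c,d["position"]) for d in manip.tip_of(c,l) if np.linalg.norm(w(c,d["position"])[:2]-P)<.03]
print(near(c,L[1],(.585,.079)),near(c,L[2],(.464,.046)))
t=manip.camera("top")
print(near(t,L[1],(.585,.079)),near(t,L[2],(.464,.046)))
def blob(m): 
    k=cv2.connectedComponentsWithStats(m.astype(np.uint8)); return k
# tray outline
s=manip.silhouettes(t,"divided_tray")[0]["pixels"].astype(np.uint8)
r=cv2.minAreaRect(np.argwhere(s)[:,::-1].astype(np.float32));b=cv2.boxPoints(r)
print(r,b);q=ray(t,b,.05);print(q, q.mean(0),np.linalg.norm(q-np.roll(q,1,0),axis=1))
im=cv2.resize(t["color"][160:270,150:450,::-1],None,fx=2.66,fy=2.66,interpolation=3);cv2.imwrite("pics/topcrop.png",im)
# jar lid centres in top
hsv=cv2.cvtColor(t["color"],cv2.COLOR_RGB2HSV)
for nm,u,z,m in(("tall",(216,188),.062,(hsv[...,0]>95)&(hsv[...,0]<130)&(hsv[...,1]>120)),("short",(231,249),.055,hsv[...,2]<70)):
    M=np.zeros(m.shape,bool);M[u[1]-16:u[1]+17,u[0]-16:u[0]+17]=1
    ys,xs=np.nonzero(m&M);ctr=[(xs.min()+xs.max())/2,(ys.min()+ys.max())/2];print(nm,len(xs),xs.min(),xs.max(),ys.min(),ys.max(),ray(t,[ctr],z))
```

```text
[array([0.5835, 0.0816, 0.0284])] [array([0.4662, 0.0493, 0.0266])]
[array([0.5873, 0.0769, 0.0304])] [array([0.4624, 0.0469, 0.0276])]
((377.7068176269531, 214.31808471679688), (74.79486083984375, 103.9134750366211), 87.66268920898438) [[324.2682 179.0707]
 [428.0952 174.8328]
 [431.1455 249.5655]
 [327.3185 253.8033]]
[[ 0.6072 -0.1422  0.05  ]
 [ 0.6197 -0.3521  0.05  ]
 [ 0.4692 -0.3584  0.05  ]
 [ 0.4571 -0.1501  0.05  ]] [ 0.5383 -0.2507  0.05  ] [0.1503 0.2103 0.1506 0.2086]
tall 277 206 224 179 196 [[0.585  0.0764 0.062 ]]
short 48 224 241 239 256 [[0.4664 0.0394 0.055 ]]
```

View pics/crop.png

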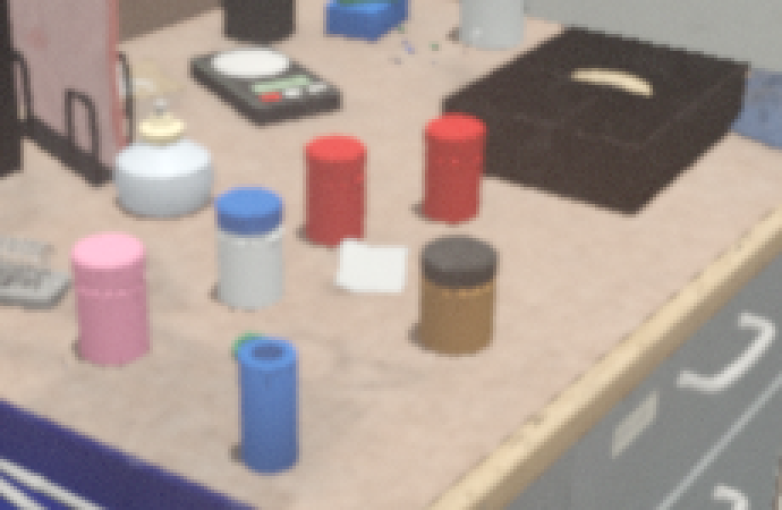

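View pics/topcrop.png

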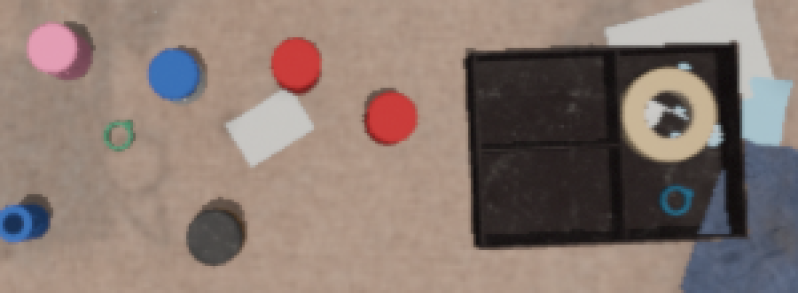

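The crop confirms the choice: the white jar with blue lid is at (250,248) in the crop and the brown jar at (458,295). The tray is empty on its small-compartment side, with yaw about +0.055. I move above the tall jar.

Request:
move_arm(
  plan=[0,0,0.306,0.574,-0.489,0.08,0.065,0,0,0.306,0.574,-0.489,0.08,0.065,0,0,0.306,0.574,-0.489,0.08,0.065,0,0,0.306,0.574,-0.489,0.08,0.065,0,0,0.306,0.574,-0.489,0.08,0.065,0,0,0.306,0.574,-0.489,0.08,0.065,0,0,0.306,0.574,-0.489,0.08,0.065,0,0,0.306,0.574,-0.489,0.08,0.065,0,0,0.306,0.574,-0.489,0.08,0.065,0,0,0.306,0.574,-0.489,0.08,0.065,0,0,0.306,0.574,-0.489,0.08,0.065,0,0,0.306,0.574,-0.489,0.08,0.065],
  squeeze=30,
)

```text
clock: 2.35
position: [0.5819, 0.0703, 0.3256]
ee_rot: [1.0, 0.027, 0.0, 0.0]
ft_force: [-0.3, -1.0, 0.1]
grip_width: 0.763
grasp_force: 0.0
```

```bash
cat >> h.py <<'E'
from scipy.spatial.transform import Rotation as R
def delta(P,ang=.055):
    "rotvec and shift in the present tool axes to TCP P, tool down, tool x at angle ang"
    o=manip.get_obs();A=R.from_quat(o["ee_rot"]);B=R.from_euler("z",ang)*R.from_euler("x",np.pi)
    print("t",round(o["clock"],2),"pos",np.round(o["position"],4),"F",np.round(o["ft_force"],1),"w",round(o["grip_width"],3),"g",round(o["grasp_force"],1))
    print("rot",(A.inv()*B).as_rotvec().round(4),"shift",A.inv().apply(np.array(P)-o["position"]).round(4))
E
python3 -c "
from h import *
delta((.585,.077,.32))"
```

```text
t 2.35 pos [0.5819 0.0703 0.3256] F [-0.3 -1.   0.1] w 0.763 g 0.0
rot [ 0.0003 -0.0007 -0.    ] shift [ 0.0035 -0.0065  0.0056]
```

Request:
move_arm(
  plan=[0,0,0,0,0,0,0.065,0,0,0,0,0,0,0.065,0,0,0,0,0,0,0.065],
)

```text
clock: 2.72
position: [0.5809, 0.0671, 0.3258]
ee_rot: [1.0, 0.027, 0.0, 0.001]
ft_force: [-0.7, 0.3, 0.1]
grip_width: 0.761
grasp_force: 0.0
```

```bash
python3 -c "
from h import *
delta((.585,.077,.195))
c=manip.camera('side');save(c,'s1.png')
print(pix(c,[[.585,.077,.062],[.585,.077,0],[.464,.044,.055],[.464,.044,0]]).round(1))"
```

```text
t 2.73 pos [0.5809 0.0671 0.3258] F [-0.7  0.3  0.1] w 0.761 g 0.0
rot [ 0.001  -0.0003 -0.0015] shift [ 0.0046 -0.0098  0.1308]
[[223.3 207.9]
 [224.1 236.2]
 [285.1 222.8]
 [284.  248.7]]
```

View pics/s1.png

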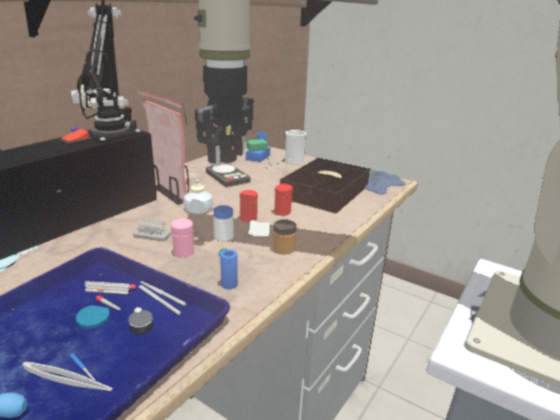

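The side view shows the gripper high above the jars. The projected lid centre and foot (223,208 and 224,236) lie on the white jar. Descend and grip.

Request:
move_arm(
  plan=[0,0,0,0.0045,-0.01,0.03,0.065,0,0,0,0.0045,-0.01,0.08,0.065,0,0,0,0.0045,-0.01,0.11,0.065,0,0,0,0.0045,-0.01,0.13,0.065,0,0,0,0.0045,-0.01,0.13,0.065,0,0,0,0.0045,-0.01,0.13,0.03,0,0,0,0.0045,-0.01,0.13,0.03,0,0,0,0.0045,-0.01,0.13,0.03,0,0,0,0.0045,-0.01,0.13,0.03,0,0,0,0.0045,-0.01,0.13,0.03],
  squeeze=30,
)

```text
clock: 4.03
position: [0.5857, 0.079, 0.1972]
ee_rot: [1.0, 0.028, 0.001, 0.0]
ft_force: [-0.5, -2.0, 7.7]
grip_width: 0.435
grasp_force: 30.2
```

```bash
python3 -c "
from h import *
delta((.5735,-.2046,.30))"
```

```text
t 4.03 pos [0.5857 0.079  0.1972] F [-0.5 -2.   7.7] w 0.435 g 30.2
rot [ 0.0003 -0.0027  0.0006] shift [-0.0276  0.2825 -0.1027]
```

Request:
move_arm(
  plan=[0,0,0,0,0,-0.04,0.03,0,0,0,0,0,-0.09,0.03,0,0,0,-0.005,0.05,-0.1,0.03,0,0,0,-0.01,0.1,-0.1,0.03,0,0,0,-0.015,0.15,-0.1,0.03,0,0,0,-0.02,0.2,-0.1,0.03,0,0,0,-0.024,0.24,-0.1,0.03,0,0,0,-0.0276,0.27,-0.1,0.03,0,0,0,-0.0276,0.2825,-0.1,0.03,0,0,0,-0.0276,0.2825,-0.1,0.03,0,0,0,-0.0276,0.2825,-0.1,0.03],
)

```text
clock: 5.4
position: [0.5736, -0.2028, 0.2957]
ee_rot: [1.0, 0.029, 0.0, -0.0]
ft_force: [-1.1, -0.2, -1.3]
grip_width: 0.438
grasp_force: 30.3
```

```bash
python3 -c "
from h import *
delta((.5735,-.2046,.202))
t=manip.camera('top');c=manip.camera('side')
a=cv2.resize(t['color'][140:290,280:450,::-1],None,fx=2.3,fy=3*.7667);b=cv2.resize(c['color'][80:230,230:400,::-1],(a.shape[1],a.shape[0]))
cv2.imwrite('pics/c2.png',np.hstack([a,b]))"
```

```text
t 5.4 pos [ 0.5736 -0.2028  0.2957] F [-1.1 -0.2 -1.3] w 0.438 g 30.3
rot [-0.0007 -0.0004  0.003 ] shift [-0.0002  0.0019  0.0937]
```

View pics/c2.png

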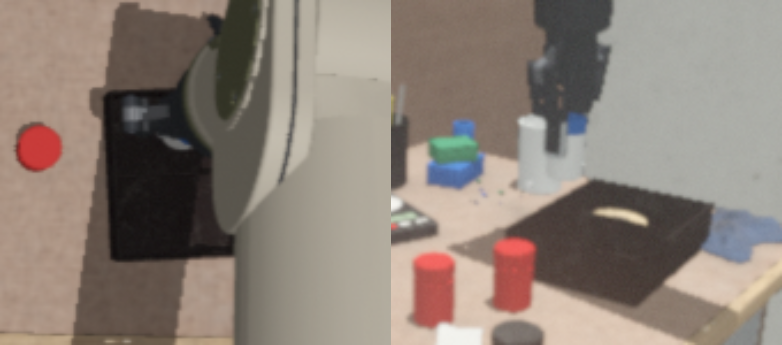

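The picture shows the jar held upright, right panel (570,150), over the far compartment. I lower it slowly.

Request:
move_arm(
  plan=[0,0,0,0,0.002,0.03,0.03,0,0,0,0,0.002,0.06,0.03,0,0,0,0,0.002,0.08,0.03,0,0,0,0,0.002,0.087,0.03,0,0,0,0,0.002,0.09,0.03,0,0,0,0,0.002,0.092,0.03,0,0,0,0,0.002,0.093,0.03,0,0,0,0,0.002,0.093,0.03],
)

```text
clock: 6.5
position: [0.5734, -0.2067, 0.203]
ee_rot: [1.0, 0.028, 0.0, 0.0]
ft_force: [-0.3, -0.9, -0.4]
grip_width: 0.436
grasp_force: 30.3
```

```bash
python3 -c "
from h import *
delta((.5735,-.2046,.200))"
```

```text
t 6.5 pos [ 0.5734 -0.2067  0.203 ] F [-0.3 -0.9 -0.4] w 0.436 g 30.3
rot [ 0.0003 -0.0006  0.0007] shift [ 0.0002 -0.0021  0.003 ]
```

Request:
move_arm(
  plan=[0,0,0,0,0,0.001,0.03,0,0,0,0,0,0.002,0.03,0,0,0,0,0,0.003,0.03,0,0,0,0,0,0.003,0.03],
)

```text
clock: 7.0
position: [0.5733, -0.2066, 0.2003]
ee_rot: [1.0, 0.028, 0.0, 0.0]
ft_force: [-3.5, 0.5, 7.5]
grip_width: 0.437
grasp_force: 31.0
```

Contact at 7.5 N. Release with a limited opening and rise.

Request:
move_arm(
  plan=[0,0,0,0,0,0,0.058,0,0,0,0,0,0,0.058,0,0,0,0,0,0,0.058,0,0,0,0,0,-0.03,0.058,0,0,0,0,0,-0.08,0.058,0,0,0,0,0,-0.13,0.065,0,0,0,0,0,-0.13,0.065,0,0,0,0,0,-0.13,0.065],
)

```text
clock: 8.0
position: [0.5731, -0.2066, 0.3291]
ee_rot: [1.0, 0.028, -0.0, 0.0]
ft_force: [0.4, 0.3, -1.2]
grip_width: 0.763
grasp_force: 0.0
```

```bash
python3 -c "
from h import *
delta((.464,.044,.30))"
```

```text
t 8.0 pos [ 0.5731 -0.2066  0.3291] F [ 0.4  0.3 -1.2] w 0.763 g 0.0
rot [0.0001 0.0004 0.0008] shift [-0.0949 -0.2563  0.0291]
```

Request:
move_arm(
  plan=[0,0,0,-0.02,-0.055,0,0.075,0,0,0,-0.04,-0.11,0.005,0.075,0,0,0,-0.06,-0.165,0.01,0.075,0,0,0,-0.08,-0.215,0.02,0.075,0,0,0,-0.095,-0.256,0.029,0.075,0,0,0,-0.095,-0.256,0.029,0.075,0,0,0,-0.095,-0.256,0.029,0.075,0,0,0,-0.095,-0.256,0.029,0.075],
)

```text
clock: 9.0
position: [0.4645, 0.0426, 0.3002]
ee_rot: [1.0, 0.027, -0.0, -0.0]
ft_force: [0.2, 0.5, 0.2]
grip_width: 0.875
grasp_force: 0.0
```

```bash
python3 -c "
from h import *
delta((.464,.044,.193))
c=manip.camera('side');cv2.imwrite('pics/c3.png',cv2.resize(c['color'][60:280,180:420,::-1],None,fx=2.5,fy=2.5))"
```

```text
t 9.0 pos [0.4645 0.0426 0.3002] F [0.2 0.5 0.2] w 0.875 g 0.0
rot [-0.0001  0.0005 -0.001 ] shift [-0.0003 -0.0014  0.1072]
```

View pics/c3.png

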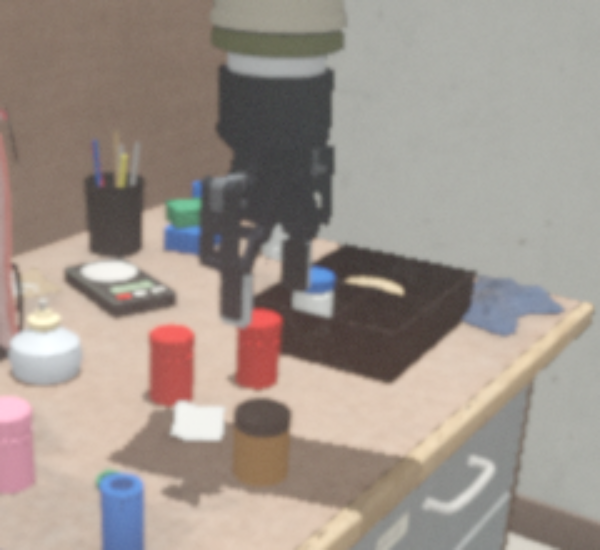

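The tall jar stands upright in the far compartment (crop 315,290). The brown jar (262,440) is below the gripper. Descend and grip.

Request:
move_arm(
  plan=[0,0,0,0,-0.001,0.04,0.075,0,0,0,0,-0.001,0.08,0.075,0,0,0,0,-0.001,0.107,0.075,0,0,0,0,-0.001,0.107,0.075,0,0,0,0,-0.001,0.107,0.034,0,0,0,0,-0.001,0.107,0.034,0,0,0,0,-0.001,0.107,0.034,0,0,0,0,-0.001,0.107,0.034,0,0,0,0,-0.001,0.107,0.034],
)

```text
clock: 10.18
position: [0.4648, 0.0446, 0.195]
ee_rot: [1.0, 0.028, 0.001, 0.0]
ft_force: [-0.6, -0.7, 6.1]
grip_width: 0.482
grasp_force: 29.9
```

```bash
python3 -c "
from h import *
delta((.5015,-.2086,.30))"
```

```text
t 10.18 pos [0.4648 0.0446 0.195 ] F [-0.6 -0.7  6.1] w 0.482 g 29.9
rot [ 0.0007 -0.0024  0.0005] shift [ 0.0229  0.2549 -0.1048]
```

Request:
move_arm(
  plan=[0,0,0,0,0,-0.04,0.034,0,0,0,0,0,-0.09,0.034,0,0,0,0.005,0.05,-0.105,0.034,0,0,0,0.01,0.1,-0.105,0.034,0,0,0,0.015,0.15,-0.105,0.034,0,0,0,0.02,0.2,-0.105,0.034,0,0,0,0.022,0.235,-0.105,0.034,0,0,0,0.023,0.255,-0.105,0.034,0,0,0,0.023,0.255,-0.105,0.034,0,0,0,0.023,0.255,-0.105,0.034,0,0,0,0.023,0.255,-0.105,0.034],
)

```text
clock: 11.55
position: [0.5015, -0.2071, 0.2988]
ee_rot: [1.0, 0.029, 0.0, -0.0]
ft_force: [0.3, 1.2, -1.3]
grip_width: 0.488
grasp_force: 31.0
```

```bash
python3 -c "
from h import *
delta((.5015,-.2086,.201))
c=manip.camera('side');cv2.imwrite('pics/c4.png',cv2.resize(c['color'][60:280,180:420,::-1],None,fx=2.5,fy=2.5))"
```

```text
t 11.55 pos [ 0.5015 -0.2071  0.2988] F [ 0.3  1.2 -1.3] w 0.488 g 31.0
rot [-0.0001 -0.0002  0.003 ] shift [-0.0001  0.0015  0.0978]
```

View pics/c4.png

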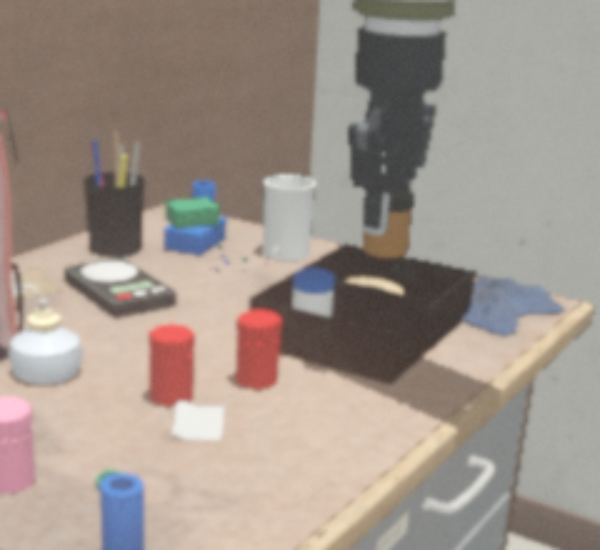

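The brown jar is held upright (crop 385,225) above the near compartment, and the tall jar is undisturbed. Lower.

Request:
move_arm(
  plan=[0,0,0,0,0.001,0.03,0.034,0,0,0,0,0.001,0.06,0.034,0,0,0,0,0.001,0.08,0.034,0,0,0,0,0.001,0.09,0.034,0,0,0,0,0.001,0.095,0.034,0,0,0,0,0.001,0.097,0.034,0,0,0,0,0.001,0.098,0.034,0,0,0,0,0.001,0.098,0.034],
)

```text
clock: 12.6
position: [0.5015, -0.2097, 0.201]
ee_rot: [1.0, 0.028, 0.0, 0.0]
ft_force: [0.6, 0.1, -1.3]
grip_width: 0.483
grasp_force: 31.0
```

Request:
move_arm(
  plan=[0,0,0,0,0,0.001,0.034,0,0,0,0,0,0.002,0.034,0,0,0,0,0,0.002,0.034],
)

```text
clock: 12.98
position: [0.5013, -0.2096, 0.1985]
ee_rot: [1.0, 0.028, -0.0, 0.0]
ft_force: [-0.6, -0.6, -1.3]
grip_width: 0.48
grasp_force: 31.0
```

Request:
move_arm(
  plan=[0,0,0,0,0,0.001,0.034,0,0,0,0,0,0.0015,0.034,0,0,0,0,0,0.0015,0.034],
)

```text
clock: 13.35
position: [0.5014, -0.2096, 0.198]
ee_rot: [1.0, 0.028, 0.0, 0.0]
ft_force: [-4.7, 1.3, 10.7]
grip_width: 0.483
grasp_force: 32.2
```

Contact at 10.7 N. Release, rise and retreat.

Request:
move_arm(
  plan=[0,0,0,0,0,0,0.06,0,0,0,0,0,0,0.06,0,0,0,0,0,0,0.06,0,0,0,0,0,-0.03,0.06,0,0,0,0,0,-0.08,0.06,0,0,0,0,0,-0.13,0.06,0,0,0,0,0,-0.14,0.06,0,0,0,0,-0.06,-0.14,0.06,0,0,0,0,-0.12,-0.14,0.06,0,0,0,0,-0.18,-0.14,0.06,0,0,0,0,-0.2,-0.14,0.06,0,0,0,0,-0.2,-0.14,0.06],
)

```text
clock: 14.85
position: [0.4899, -0.0085, 0.3365]
ee_rot: [1.0, 0.029, -0.0, -0.0]
ft_force: [-1.2, 0.3, -0.2]
grip_width: 0.702
grasp_force: 0.0
```

```bash
python3 -c "
from h import *
c=manip.camera('side');t=manip.camera('top')
a=cv2.resize(t['color'][150:280,300:450,::-1],(390,338));b=cv2.resize(c['color'][130:260,260:410,::-1],(390,338))
cv2.imwrite('pics/c5.png',np.hstack([a,b]))
print(manip.get_obs()['clock'],[w(c,d['position']).round(3) for d in manip.tip_of(c,L[3])])"
```

```text
14.95 [array([0.469, 0.194, 0.031])]
```

View pics/c5.png

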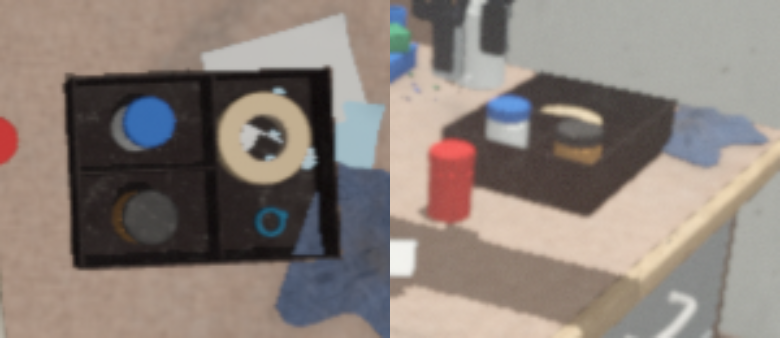

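Both jars stand upright, one per small compartment: blue lid at (150,122) and black lid at (151,216) in the left panel. The wax tube is unmoved. Hand in.

```bash
python3 -c "
from workcell import manip
print(manip.hand_in())"
```

```text
the job is handed in; nothing more can be done
None
```

Both jars stand upright in the tray's two small compartments (tall one in the far, short one in the near), the blue wax tube is where it was, and the job was handed in at about 15 s; no verdict came back.

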